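Clamp a steel blank in the drilling jig

ROBOT

A 6-joint arm with a two-finger parallel gripper is mounted at the origin on the work surface. World frame = base frame: x ahead of the robot, y to its left, z up, the work surface at z = 0. Lengths are in m, angles in rad, forces in N, time in s.
With the tool pointing down it reaches from about 0.35 to 1 m from the base axis. Payload 7.1 kg.
Tool frame: the origin (TCP) lies at the very end of the fingers, on their centre line; the grasp point (between the pads) lies 19 mm behind it; z points along the fingers, y is the line along which they close (so a half turn about z gives the same grasp; the last joint's range is limited). The gripper opens to 85 mm and grips with 20 to 120 N. Pads are 22 mm wide; open, the fingers measure 114 mm over their backs; the gripper's body (76 mm by 85 mm) begins 54 mm behind the grasp point. The pads swing forward as they close: fully open they stand 13 mm farther back than shut.
Start: joints at [-1.135, 0.423, 1.63, -0, 1.089, -0.019], TCP at [0.275, -0.561, 0.231] pointing down, gripper open.
Joint ranges: [-3, 3], [-0.9, 2.11], [0.09, 2.58], [-1.31, 4.45], [0.11, 2.69], [-2.54, 2.54]. Speed limits (rad/s): [2.39, 2.39, 3.01, 3.14, 3.14, 3.14].

INTERFACE

Orientations are given as a unit quaternion [w, x, y, z].
In Python, from station import state, imaging, job gives the robot as it stands. The module is installed in compiled form; this text tells all that it offers.
- The arm moves only by the tool apply_moves, never from a script. Its arguments are lists of equal length, an entry for each row: "delta_pos": the shift along the tool's x, y, z in mm, a list of three; "twist": the turn about the tool's z in degrees; "grip": the closure, from 0 (fully open) to 1 (shut). In form: {"delta_pos": [[tx, ty, tz], ...], "twist": [twist, ...], "grip": [grip, ...]}. A call has 1 to 8 rows; each row shifts and turns the commanded pose from where the row before left it, along the tool's axes as they then stand; what a row does not reach is not made up. A row lasts 1/10 s, in which the tool goes at most 50 mm and 8.59 degrees, less where a joint would pass 70% of its speed; a pose out of reach is approached as far as the arm can. A call is refused whole if a number of a shift passes 50 or a number of a turn 8.59, either way. A call with a gripper value outside its range is refused whole. The fingers move at their own pace and stop on an object; "squeeze" is the grip in N (left out, the last holds). Time passes only in rows, so rows that do not move let the fingers close. It gives the time, the measured TCP pose, the force, the opening and the grip force at its end, in the units of the state.
- state(): the state, without advancing time (a new reading comes with each control period).
- imaging.capture(name): name is "scene" or "top" or "wrist"; returns (picture, depth): 400x640x3 uint8, red, green, blue; 400x640 float32, m along the optical axis (not along the pixel's ray), 0 where there is no reading.
- imaging.camera_info(name): a dict with "camera_matrix" (3x3 intrinsics, pixels), "R" (3x3) and "t" (3): a world point X has camera coordinates R X + t; the wrist camera has in their place "tool_from_camera" (4x4, takes a point from camera to tool coordinates, whose origin is the TCP and whose axes are the flange's). Camera axes: x right, y down, z forward; pixel columns grow to the right and rows downward; lengths in m; the calibration is good to about 2 mm. A picture is of the moment at which its call begins: read the wrist's pose just before it. camera_info takes no time and is no camera call.
- job.job_done(): hands the job in; it is judged then, once.
Trained networks look in the newest picture that a camera, given by its name, has taken for a name from the list of things; names that differ only in an ending like _2 or _b are one class to them, and where a whole thing is asked for, a point or a joint stands for the part that bears it (a point fixed in the world has none). Each returns a list of dicts, best first, with "score" (0 to 1); they miss things now and then, are a little off and sometimes report something else, mostly with a low value. They report only what shows in the picture. A call takes as long as a camera call. They do not tell look-alikes from the thing itself.
- imaging.trace(thing, camera): "pixels" (400x640 bool, what is visible of it) and "point" ([column, row] in pixels, amid what is visible of it).
The state is a dict: "clock": time; "joint_positions": joint angles; "joint_vel": joint speeds; "effort": joint torques, N m; "tcp_pos": TCP position; "orientation": TCP orientation; "wrist_force": force on the tool from outside, world axes, zero at the start; "ft_torque": the same for the moment, N m; "gripper_width": finger opening in m; "grasp_force": force on a finger pad.
Only numpy, scipy, OpenCV 4.12 (cv2) and the standard library are available. Lean on these libraries where they do the work, as an engineer would, in place of code of your own. Each camera call takes 0.05 s, during which the arm holds its last target. There are 200 camera calls.

TASK

Get the flat steel blank ready for drilling: push it along the channel of the plywood jig until its end is right up against the end stop, and then push the handle of the toggle clamp over and all the way down, past centre, so that it snaps into its locked position with the rubber foot pressing on the blank. Just push with the fingers: the blank stays lying in its channel and is not lifted, and the parts bin, the cup of bolts, the screwdriver and the spanner around the jig are left where they are.

Things in the scene. Friction and masses are not known exactly. Their poses are not given: they have to be found in the camera images.
- fixture: The jig, screwed to the plank, turned at most 20 degrees: plywood board, x -130 to +105, y -60 to +150, 18 mm thick. Origin on its underside on the channel's middle line; z up, x along the channel roughly away from the robot, y to the clamp's side (left). Channel: middle y = 0, 44 mm wide, floor z = 18, between aluminium rails x -50 to +85, 10 mm wide, 8 mm high.
- stop_face (a point): On the near face of the steel stop block (13 x 64 x 18 mm) that closes the far end of the channel: fixture x = 85, y = 0, z = 24 mm. Axes as the fixture.
- blank_far_end (a point): Centre of the far (+x) end face of the blank, which is to meet the stop face. Blank: loose steel flat 140 long (along the channel) x 40 wide x 12 mm thick, 0.4 to 0.7 kg, lying flat on the channel floor with 2 mm of play to each rail. It starts 25 to 60 mm short of the stop. x axis along the blank to the stop, z up.
- blank_near_end (a point): Centre of the near (robot's side) end face of the blank, 140 mm before the far one, 24 mm above the plank and 6 mm above the board. Free from above and behind to be pushed; with the blank home it lies at fixture x = -55 mm.
- blank_center (a point): Centre of the blank, half-way up (fixture z = 24 mm when it lies flat).
- blank: The blank itself; origin at the centre of its underside, z up.
- clamp_handle (a joint): Angle of the clamp handle against the clamp bar, rad: about 0 (-0.1 to 0.3) open, as found; grows as the handle is pushed over and the foot comes down; dead centre is at about 2.5; past it the handle snaps on by itself to its stop at 2.66 = locked. From about 2.05 the foot presses and the handle resists (3 to 6 N at its end); before, it moves easily and stays where left.
- handle_pivot (a point): Pivot of the handle on the clamp bar. Bar and handle swing in the upright plane fixture x = +20 mm. The pivot rides on the bar: near fixture y = 71, z = 46 mm when open, y = 73, z = 66 mm when locked.
- handle_end (a point): Outer end of the handle, straight, 123 mm from the pivot; the outer 80 mm is a black sleeve 14 mm wide (fixture x), 12 mm thick. Open it stands about upright, its end about 165 mm above the plank; locked it lies level towards fixture +y, its end near y = 195, z = 61 mm. Push it on its side facing the channel (-y side upright, top side when level).
- clamp_foot: Rubber foot, 20 mm across, 12 mm high, near the end of the 62 mm clamp bar; origin at the centre of its pressing face. Open, the bar leans up over the channel, its end about 120 mm above the plank near fixture y = 25 mm, the foot on its channel side. Locked, the foot sits on the blank at fixture x = 20, y = 0, pressing with about 20 N.
- parts_bin: Black plastic flip-top parts bin, lid shut, 96 x 136 x 67 mm, loose, on the plank to the right of the jig; origin at the centre of its underside. Leave alone.
- bolt_cup: Clear plastic cup with three steel bolts, 76 mm across the rim, 95 mm high, loose, to the right of the jig; origin at the centre of its underside. Leave alone.
- screwdriver: Red-handled screwdriver lying on the plank to the left of the jig, about 30 mm high. Leave alone.
- spanner: Chrome ring spanner, 185 mm long, 10 mm high, lying on the plank to the left of the jig. Leave alone.
Things that resemble listed ones, but are neither listed nor needed, are in the scene too. What is shaped like the blank but pink, purple or turquoise is not meant.

How it is judged:
On the way, in this order (a step that is already met when the one before it is completed fails the run):
1. the blank is pushed up against the end stop (within 3 mm) while the clamp is still open (x of blank_far_end in the frame of fixture above 0.082 m and z of blank_center in the frame of fixture below 0.028 m and value of joint clamp_handle below 1.2 rad), for 0.2 s.
2. the clamp handle has snapped past centre and the foot presses on the blank (value of joint clamp_handle above 2.6 rad and contact force between clamp_foot and blank above 10 N and x of blank_far_end in the frame of fixture above 0.082 m), for 0.2 s.
At the end, for the whole second after the job is handed in: The blank lies flat in the channel with its far end within 3 mm of the stop, at rest; the clamp handle is past dead centre at its stop (joint above 2.60); the rubber foot presses on the blank with more than 10 N (all of step 2 and z of blank_center in the frame of fixture below 0.028 m and linear speed of blank below 0.01 m/s); the robot touches nothing.
It fails at once if the blank is lifted (more than 10 mm) or tipped (z of blank_center in the frame of fixture above 0.034 m or angle between blank's own z axis and vertical above 0.15 rad).
It fails at once if the parts bin is moved more than 20 mm or tipped (distance of parts_bin from where it was at the start of the episode above 0.02 m or angle between parts_bin's own z axis and vertical above 0.35 rad).
It fails at once if the cup of bolts is moved more than 20 mm or tipped (distance of bolt_cup from where it was at the start of the episode above 0.02 m or angle between bolt_cup's own z axis and vertical above 0.35 rad).
It fails at once if the screwdriver is moved more than 20 mm (distance of screwdriver from where it was at the start of the episode above 0.02 m).
It fails at once if the spanner is moved more than 20 mm (distance of spanner from where it was at the start of the episode above 0.02 m).
It also fails if it takes over 51 s, if anything falls off the work surface, if the arm or the gripper's body presses on something with over 40 N, if the wrist force passes 120 N, or if a joint passes its speed limit or range.

## Working session

There is one attempt and no reset: what is moved stays moved. The work goes in short steps, Python scripts to look and compute and a tool call to move; the robot and the scene stay as the last step left them, time stands still between calls to the robot, and variables do not carry over. Pictures are saved under pics/ and viewed, at most 10 in all, crops included, and the job is handed in when it is done.

Besides the shell and the picture viewer there is one more tool, called after "Emit:" by a JSON object that holds its "fn" and its "kwargs", one argument or row to a line. apply_moves: Moves the arm, as the interface text tells. Its arguments: {"type":"object","properties":{"delta_pos":{"type":"array","items":{"type":"array","items":{"type":"number"}}},"twist":{"type":"array","items":{"type":"number"}},"grip":{"type":"array","items":{"type":"number"}},"squeeze":{"type":"number"}},"required":["delta_pos","twist","grip"]}

```bash
mkdir -p pics
cat > h.py <<'E'
import numpy as np, cv2
from station import state, imaging, job
def world(cam, d, mask):
    i=imaging.camera_info(cam); K=np.array(i["camera_matrix"]); v,u=np.nonzero(mask&(d>0)); z=d[v,u]
    P=np.stack([(u-K[0,2])*z/K[0,0],(v-K[1,2])*z/K[1,1],z],1)
    return (P-np.array(i["t"]))@np.array(i["R"])
E
python3 - <<'E'
from h import *
for c in ("scene","top"):
    p,d=imaging.capture(c); cv2.imwrite(f"pics/{c}0.png",p[:,:,::-1]); np.save(c+"d.npy",d)
    for t in ("blank","fixture","clamp_handle","clamp_foot","handle_end","stop_face","blank_near_end"):
        for r in imaging.trace(t,c)[:3]:
            w=world(c,d,r["pixels"]); 
            print(c,t,round(r["score"],2),np.round(r["point"]),len(w),np.round(np.median(w,0),3) if len(w) else "")
print(state())
E
```

```text
scene blank 0.88 [322. 201.] 473 [0.526 0.005 0.031]
scene blank 0.88 [262. 174.] 394 [ 0.614 -0.22   0.014]
scene blank 0.76 [270. 274.] 667 [0.815 0.079 0.013]
scene fixture 0.96 [316. 219.] 3940 [0.588 0.058 0.02 ]
scene handle_end 0.5 [316. 212.] 93 [0.608 0.065 0.125]
scene handle_end 0.38 [323. 200.] 412 [0.523 0.004 0.031]
scene stop_face 0.6 [321. 221.] 3944 [0.588 0.06  0.02 ]
scene blank_near_end 0.82 [323. 198.] 485 [0.524 0.005 0.031]
scene blank_near_end 0.72 [266. 272.] 609 [0.814 0.078 0.013]
scene blank_near_end 0.65 [332. 136.] 383 [ 0.311 -0.181  0.013]
top blank 0.72 [304. 123.] 569 [0.813 0.078 0.012]
top blank 0.68 [328. 217.] 501 [0.526 0.004 0.03 ]
top blank 0.68 [384. 283.] 547 [ 0.305 -0.183  0.013]
top fixture 0.67 [312. 198.] 4509 [0.572 0.048 0.019]
top handle_end 0.55 [308. 187.] 39 [0.605 0.064 0.157]
top stop_face 0.7 [310. 202.] 4395 [0.571 0.05  0.019]
top blank_near_end 0.93 [303. 126.] 613 [0.811 0.078 0.011]
top blank_near_end 0.7 [396. 189.] 522 [ 0.604 -0.22   0.012]
top blank_near_end 0.62 [328. 215.] 504 [0.523 0.004 0.03 ]
{'clock': 0.8, 'joint_positions': array([-1.13498622e+00,  4.23030517e-01,  1.62988475e+00, -1.79841307e-06,
        1.08857912e+00, -1.89917802e-02]), 'joint_vel': array([-3.84690176e-04, -8.34951157e-05, -5.41551987e-04, -4.88688597e-04,
       -4.78893337e-04,  8.31867716e-04]), 'effort': array([-4.71543881e-04, -5.57273662e+01, -2.82133538e+01, -2.91327171e-05,
        5.89816464e-04, -2.01086362e-05]), 'tcp_pos': array([ 0.27458205, -0.56145859,  0.23136849]), 'orientation': array([4.82365758e-05, 9.74255537e-01, 2.25446547e-01, 9.38675600e-06]), 'wrist_force': array([ 0.07428455,  0.75199119, -0.02858915]), 'ft_torque': array([-0.02212639, -0.04198912, -0.00014325]), 'grasp_force': 0.0, 'gripper_width': 0.08550668857982739}
```

Run:
```python
import cv2
p=cv2.imread("pics/top0.png"); cv2.imwrite("pics/top0b.png",cv2.resize(p[60:330,200:500],(667,600),interpolation=cv2.INTER_CUBIC))
```

```text
(no output)
```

View pics/scene0.png

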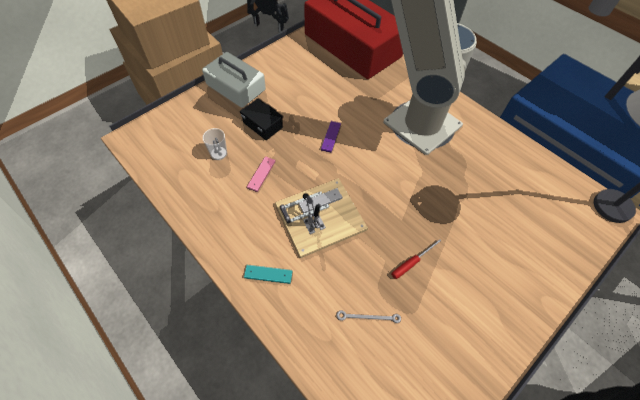

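View pics/top0b.png

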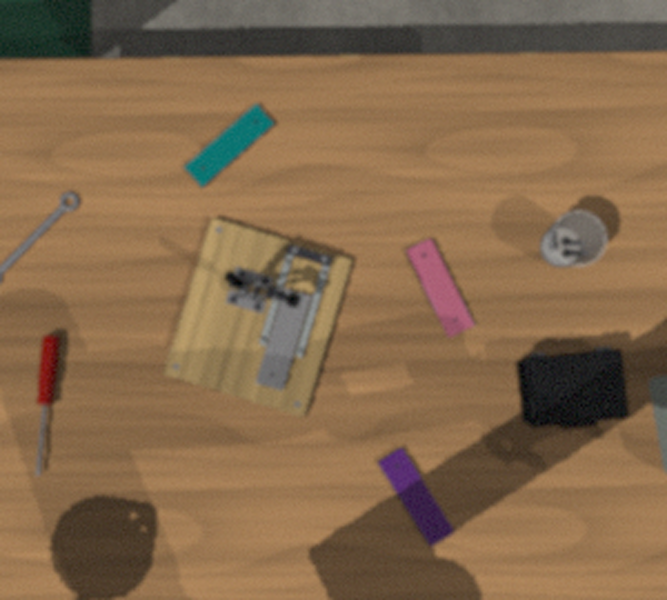

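The view shows the jig at scene (318,215) and top (315,195). Blank candidates in the top picture are steel grey (328,213) in the channel, turquoise (303,126), pink (398,189) and purple (387,283). I choose the grey one lying in the jig. The bin and cup are on the right, the screwdriver and spanner on the left.

Run:
```python
from h import *
for c in ("top","scene"):
    p,d=imaging.capture(c)
    W=world(c,d,np.ones_like(d,bool))
    s=(abs(W[:,0]-.57)<.2)&(abs(W[:,1]-.05)<.2)&(W[:,2]>.011)
    B=W[s]
    print(c,"table z",np.median(W[(abs(W[:,0]-.57)<.25)&(abs(W[:,1]-.05)<.3)][:,2]))
    b=B[(B[:,2]<.025)]
    # keep connected comp near jig: within .17 of median
    b=b[np.hypot(*(b[:,:2]-[.571,.05]).T)<.17]
    r=cv2.minAreaRect((b[:,:2]*1000).astype(np.float32)); print("board",len(b),r)
    for q in imaging.trace("blank",c):
        w=world(c,d,q["pixels"]); m=np.median(w,0)
        if abs(m[0]-.525)<.03 and abs(m[1])<.04:
            w=w[(abs(w[:,2]-.03)<.005)]
            print("blank",len(w),cv2.minAreaRect((w[:,:2]*1000).astype(np.float32)),np.median(w,0))
    h=B[B[:,2]>.05]
    for z in np.arange(.05,.19,.02):
        k=h[(h[:,2]>=z)&(h[:,2]<z+.02)]
        if len(k): print(round(z,2),len(k),np.round(np.median(k,0),3),np.round(k.min(0),3),np.round(k.max(0),3))
np.save("top1.npy",d)
```

```text
top table z 0.0013660022192915843
board 3773 ((585.2681884765625, 32.22465515136719), (210.21278381347656, 279.9813537597656), 72.49610900878906)
blank 454 ((530.8400268554688, 2.679119110107422), (39.909732818603516, 139.207275390625), 72.3337631225586) [0.52275498 0.00361389 0.0301532 ]
0.05 50 [0.599 0.042 0.062] [0.584 0.027 0.051] [0.612 0.074 0.07 ]
0.07 13 [0.601 0.032 0.078] [ 0.585 -0.01   0.07 ] [0.604 0.057 0.09 ]
0.09 78 [0.586 0.002 0.101] [ 0.572 -0.022  0.09 ] [0.608 0.064 0.11 ]
0.11 25 [0.592 0.017 0.114] [ 0.583 -0.001  0.11 ] [0.609 0.066 0.13 ]
0.13 5 [0.605 0.06  0.137] [0.599 0.059 0.132] [0.611 0.063 0.139]
0.15 21 [0.606 0.066 0.166] [0.6   0.062 0.15 ] [0.614 0.075 0.17 ]
0.17 6 [0.607 0.069 0.173] [0.602 0.069 0.17 ] [0.61  0.074 0.174]
scene table z 0.0021198556423529867
board 3200 ((564.3291015625, 37.595855712890625), (214.5225830078125, 235.683837890625), 72.33159637451172)
blank 350 ((532.0398559570312, 1.6953887939453125), (42.49418640136719, 139.2541961669922), 70.94947052001953) [0.51846854 0.00446956 0.03130244]
0.05 64 [0.607 0.049 0.058] [0.59  0.023 0.05 ] [0.619 0.075 0.07 ]
0.07 26 [0.601 0.03  0.079] [ 0.588 -0.007  0.07 ] [0.61  0.065 0.089]
0.09 68 [0.589 0.003 0.1  ] [ 0.574 -0.022  0.09 ] [0.614 0.068 0.11 ]
0.11 39 [0.597 0.019 0.115] [0.582 0.007 0.11 ] [0.614 0.071 0.129]
0.13 13 [0.612 0.069 0.141] [0.604 0.063 0.133] [0.614 0.072 0.149]
0.15 18 [0.613 0.072 0.162] [0.601 0.063 0.152] [0.615 0.075 0.17 ]
0.17 11 [0.609 0.07  0.172] [0.605 0.064 0.17 ] [0.613 0.075 0.175]
```

Run:
```python
from h import *
p,d=imaging.capture("scene")
cv2.imwrite("pics/crop.png",cv2.resize(p[165:270,255:385],(743,600),interpolation=cv2.INTER_CUBIC))
W=world("scene",d,np.ones_like(d,bool))
for x in np.arange(.2,.6,.1):
    print(round(x,1),[ (round(y,1),round(float(W[s][:,2].max()),2)) for y in np.arange(-.7,.05,.1) if (s:=(abs(W[:,0]-x-.05)<.05)&(abs(W[:,1]-y-.05)<.05)).any()])
```

```text
0.2 [(np.float64(-0.7), 0.34), (np.float64(-0.6), 0.38), (np.float64(-0.5), 0.35), (np.float64(-0.4), 0.01), (np.float64(-0.3), 0.02), (np.float64(-0.2), 0.02), (np.float64(-0.1), 0.56), (np.float64(-0.0), 0.01)]
0.3 [(np.float64(-0.7), 0.35), (np.float64(-0.6), 0.38), (np.float64(-0.5), 0.01), (np.float64(-0.4), 0.01), (np.float64(-0.3), 0.02), (np.float64(-0.2), 0.02), (np.float64(-0.1), 0.01), (np.float64(-0.0), 0.01)]
0.4 [(np.float64(-0.7), 0.13), (np.float64(-0.6), 0.13), (np.float64(-0.5), 0.08), (np.float64(-0.4), 0.08), (np.float64(-0.3), 0.01), (np.float64(-0.2), 0.01), (np.float64(-0.1), 0.03), (np.float64(-0.0), 0.04)]
0.5 [(np.float64(-0.7), 0.09), (np.float64(-0.6), 0.01), (np.float64(-0.5), 0.07), (np.float64(-0.4), 0.08), (np.float64(-0.3), 0.02), (np.float64(-0.2), 0.01), (np.float64(-0.1), 0.11), (np.float64(-0.0), 0.12)]
```

View pics/crop.png

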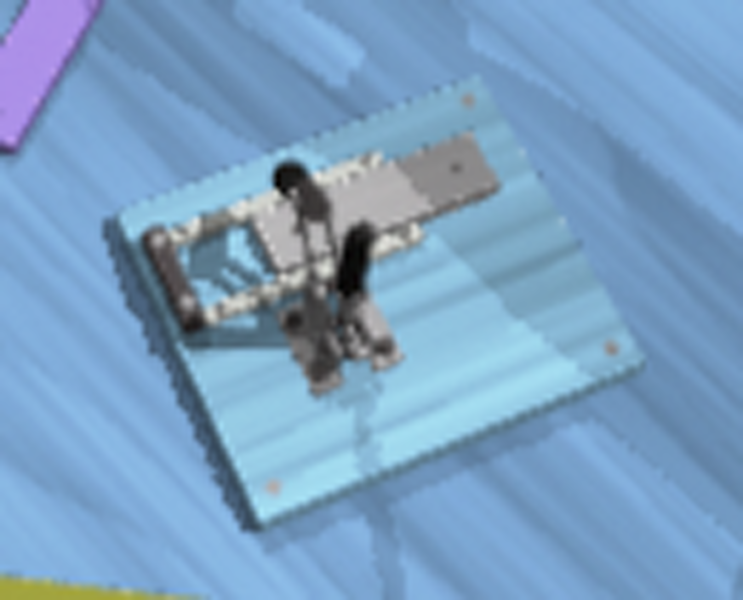

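The crop (red and blue swapped) shows the grey steel blank in the rails with its near end at crop (490,165). The stop is at (170,280) and the upright black handle at (355,260), so the choice is confirmed. The path at z = 0.23 is free.

Emit:
{"fn": "apply_moves", "kwargs": {
  "delta_pos": [
    [0,0,0],
    [0,0,0],
    [0,0,0],
    [0,0,0],
    [0,0,0],
    [0,0,0],
    [30,0,0],
    [40,0,0]
  ],
  "twist": [-7.7,-7.7,-7.7,-7.7,-7.7,-7.9,0,0],
  "grip": [1,1,1,1,1,1,1,1]
}}

```text
clock: 1.85
tcp_pos: [0.2955, -0.4952, 0.2312]
orientation: [0.0, 0.807, 0.59, -0.0]
wrist_force: [0.3, 0.2, -0.9]
gripper_width: 0.0003
grasp_force: 0.0
```

Emit:
{"fn": "apply_moves", "kwargs": {
  "delta_pos": [
    [40,0,0],
    [40,0,0],
    [40,0,0],
    [40,0,0],
    [40,0,0],
    [40,0,0],
    [40,0,0],
    [40,0,0]
  ],
  "twist": [0,0,0,0,0,0,0,0],
  "grip": [1,1,1,1,1,1,1,1]
}}

```text
clock: 2.65
tcp_pos: [0.3924, -0.1881, 0.2316]
orientation: [0.0, 0.807, 0.591, 0.0]
wrist_force: [0.5, -0.1, -0.1]
gripper_width: -0.0001
grasp_force: 0.0
```

```bash
cat >> h.py <<'E'
from scipy.spatial.transform import Rotation
yaw=np.radians(-17.6); ex=np.array([np.cos(yaw),np.sin(yaw)]); ey=np.array([-ex[1],ex[0]]); O=np.array([.5626,-.0091])
def fix():
    s=state(); r=s["tcp_pos"][:2]-O; R=Rotation.from_quat(s["orientation"],scalar_first=True).as_matrix()
    print("t",s["clock"],"fixture tcp mm",np.round([r@ex*1e3,r@ey*1e3,s["tcp_pos"][2]*1e3],1),"toolx deg",np.degrees(np.arctan2(R[1,0],R[0,0])).round(2),"tz",R[:,2].round(3),"F",np.round(s["wrist_force"],1),"w",s["gripper_width"].round(4))
E
python3 -c "from h import *; fix()"
```

```text
Traceback (most recent call last):
  File "h.py", line 11, in fix
    print("t",s["clock"],"fixture tcp mm",np.round([r@ex*1e3,r@ey*1e3,s["tcp_pos"][2]*1e3],1),"toolx deg",np.degrees(np.arctan2(R[1,0],R[0,0])).round(2),"tz",R[:,2].round(3),"F",np.round(s["wrist_force"],1),"w",s["gripper_width"].round(4))
                                                                                                                                                                                                                   ^^^^^^^^^^^^^^^^^^^^^^^^
AttributeError: 'float' object has no attribute 'round'
```

Emit:
{"fn": "apply_moves", "kwargs": {
  "delta_pos": [
    [40,-4,0],
    [40,-4,0],
    [40,-4,0],
    [40,-4,0],
    [40,-4,0],
    [22,-4,0],
    [0,0,0],
    [0,0,0]
  ],
  "twist": [0,0,0,0,0,0,0,0],
  "grip": [1,1,1,1,1,1,1,1]
}}

```text
clock: 3.45
tcp_pos: [0.436, 0.0295, 0.2313]
orientation: [0.0, 0.806, 0.592, -0.0]
wrist_force: [-0.6, -0.1, -0.2]
gripper_width: -0.0
grasp_force: 0.0
```

```bash
sed -i 's/s\["gripper_width"\].round(4)/s["gripper_width"]/' h.py
python3 - <<'E'
from h import *
fix(); s=state(); p,d=imaging.capture("wrist"); cv2.imwrite("pics/w.png",p[:,:,::-1])
i=imaging.camera_info("wrist"); K=np.array(i["camera_matrix"]);T=np.array(i["tool_from_camera"])
R=Rotation.from_quat(s["orientation"],scalar_first=True).as_matrix(); print(T.round(3).tolist())
for t in ("blank","blank_near_end","clamp_handle"):
  for r in imaging.trace(t,"wrist")[:3]:
    v,u=np.nonzero(r["pixels"]&(d>0)); z=d[v,u]
    P=np.stack([(u-K[0,2])*z/K[0,0],(v-K[1,2])*z/K[1,1],z],1)@T[:3,:3].T+T[:3,3]
    W=P@R.T+s["tcp_pos"]
    F=np.c_[(W[:,:2]-O)@ex,(W[:,:2]-O)@ey,W[:,2]]*1e3
    print(t,round(r["score"],2),np.round(r["point"]),len(F),np.percentile(F,[1,50,99],axis=0).round(1).tolist())
E
```

```text
t 3.45 fixture tcp mm [-132.3   -1.4  231.3] toolx deg 72.55 tz [-0. -0. -1.] F [-0.6 -0.1 -0.2] w -4.447167313459771e-05
[[0.001, -0.954, -0.301, 0.077], [1.0, 0.001, 0.0, -0.001], [0.0, -0.301, 0.954, -0.143], [0.0, 0.0, 0.0, 1.0]]
blank 0.91 [419. 165.] 5775 [[-101.8, -15.9, 23.9], [-33.3, 4.7, 30.3], [34.8, 23.6, 32.0]]
blank 0.69 [558.  74.] 2601 [[12.6, 72.3, 43.7], [15.4, 85.7, 139.4], [25.9, 97.6, 171.7]]
blank 0.61 [523. 311.] 3660 [[52.4, -226.0, -0.1], [110.6, -177.2, 11.8], [162.1, -128.7, 13.7]]
blank_near_end 0.75 [521. 310.] 3620 [[51.2, -225.3, 0.4], [109.8, -176.9, 11.8], [161.2, -128.2, 13.8]]
blank_near_end 0.59 [419. 166.] 5700 [[-102.0, -15.7, 24.2], [-32.9, 4.8, 30.3], [34.8, 23.6, 32.0]]
clamp_handle 0.36 [504. 182.] 501 [[10.3, -2.7, 87.8], [17.4, 6.7, 96.3], [28.1, 14.0, 102.2]]
```

View pics/w.png

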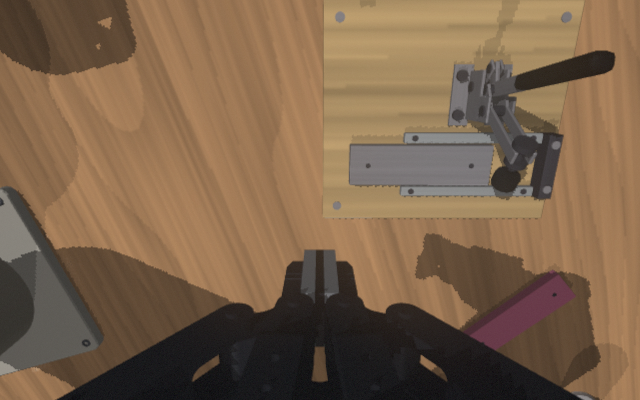

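The wrist view shows the blank with its near end at (349,165), aligned with the tool axes, and the shut fingers at (320,270). The blank's middle line is about 4 mm further +y than the tool, so I correct that and descend behind the near end.

Emit:
{"fn": "apply_moves", "kwargs": {
  "delta_pos": [
    [5,0,30],
    [0,0,40],
    [0,0,40],
    [0,0,40],
    [0,0,30],
    [0,0,17],
    [0,0,10],
    [0,0,0]
  ],
  "twist": [0,0,0,0,0,0,0,0],
  "grip": [1,1,1,1,1,1,1,1]
}}

```text
clock: 4.45
tcp_pos: [0.4371, 0.0335, 0.0235]
orientation: [-0.001, 0.807, 0.591, -0.001]
wrist_force: [-0.0, 0.6, 1.0]
gripper_width: 0.0003
grasp_force: 0.0
```

Emit:
{"fn": "apply_moves", "kwargs": {
  "delta_pos": [
    [0,4,0],
    [0,4,0],
    [0,4,0],
    [0,4,0],
    [0,4,0],
    [0,4,0],
    [0,4,0],
    [0,4,0]
  ],
  "twist": [0,0,0,0,0,0,0,0],
  "grip": [1,1,1,1,1,1,1,1]
}}

```text
clock: 5.25
tcp_pos: [0.467, 0.0245, 0.0241]
orientation: [-0.001, 0.807, 0.591, -0.001]
wrist_force: [-4.9, 1.3, 3.2]
gripper_width: -0.0001
grasp_force: 2.6
```

```bash
python3 -c "from h import *; fix()"
```

```text
t 5.25 fixture tcp mm [-101.3    3.1   24.1] toolx deg 72.46 tz [-0.003  0.    -1.   ] F [-4.9  1.3  3.2] w -0.00014280805108235516
```

Emit:
{"fn": "apply_moves", "kwargs": {
  "delta_pos": [
    [0,4,0],
    [0,4,0],
    [0,4,0],
    [0,4,0],
    [0,4,0],
    [0,4,0],
    [0,2,0],
    [0,2,0]
  ],
  "twist": [0,0,0,0,0,0,0,0],
  "grip": [1,1,1,1,1,1,1,1]
}}

```text
clock: 6.05
tcp_pos: [0.4945, 0.016, 0.0241]
orientation: [-0.0, 0.807, 0.591, -0.0]
wrist_force: [-2.9, 1.4, 1.9]
gripper_width: -0.0002
grasp_force: 1.8
```

Emit:
{"fn": "apply_moves", "kwargs": {
  "delta_pos": [
    [0,2,0],
    [0,2,0],
    [0,2,0]
  ],
  "twist": [0,0,0],
  "grip": [1,1,1]
}}

```text
clock: 6.35
tcp_pos: [0.501, 0.0141, 0.0242]
orientation: [0.0, 0.807, 0.591, 0.0]
wrist_force: [-0.8, 0.0, -0.6]
gripper_width: 0.0
grasp_force: 0.9
```

Emit:
{"fn": "apply_moves", "kwargs": {
  "delta_pos": [
    [0,2,0],
    [0,2,0]
  ],
  "twist": [0,0],
  "grip": [1,1]
}}

```text
clock: 6.55
tcp_pos: [0.5047, 0.0129, 0.0243]
orientation: [0.0, 0.807, 0.591, 0.0]
wrist_force: [-1.6, 0.6, -1.1]
gripper_width: 0.0002
grasp_force: 0.8
```

Emit:
{"fn": "apply_moves", "kwargs": {
  "delta_pos": [
    [0,1.5,0],
    [0,1.5,0],
    [0,0,0]
  ],
  "twist": [0,0,0],
  "grip": [1,1,1]
}}

```text
clock: 6.85
tcp_pos: [0.506, 0.0124, 0.0242]
orientation: [-0.001, 0.807, 0.591, -0.001]
wrist_force: [-6.1, 4.2, 2.3]
gripper_width: -0.0
grasp_force: 3.2
```

```bash
python3 -c "
from h import *; fix()
p,d=imaging.capture('scene'); cv2.imwrite('pics/s2.png',cv2.resize(p[165:270,255:385,::-1],(743,600),interpolation=cv2.INTER_CUBIC))"
```

```text
t 6.85 fixture tcp mm [-60.5   3.4  24.2] toolx deg 72.45 tz [-0.003  0.    -1.   ] F [-6.1  4.2  2.3] w -1.5501841742664583e-06
```

View pics/s2.png

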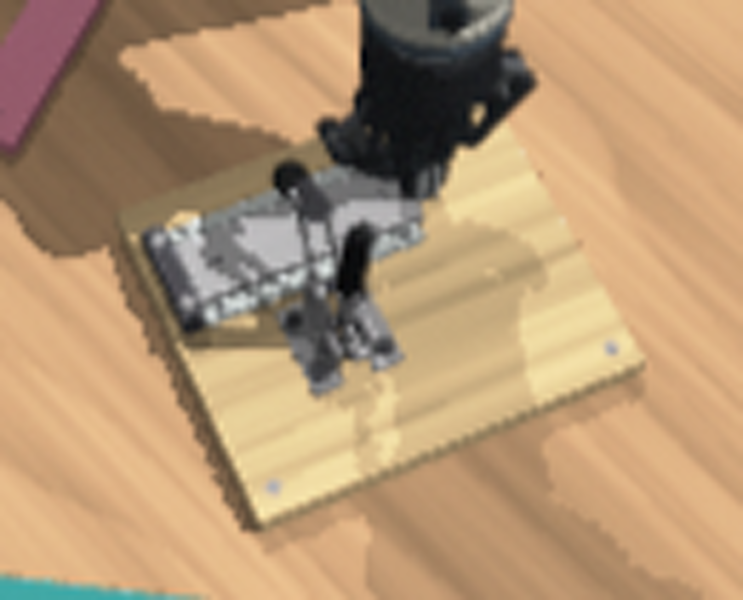

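The blank now reaches the stop block at crop (180,280), and the handle is still upright at (355,250). I press a little more to confirm contact.

Emit:
{"fn": "apply_moves", "kwargs": {
  "delta_pos": [
    [0,1.5,0],
    [0,1.5,0],
    [0,0,0],
    [0,0,0]
  ],
  "twist": [0,0,0,0],
  "grip": [1,1,1,1]
}}

```text
clock: 7.3
tcp_pos: [0.5061, 0.0122, 0.0241]
orientation: [-0.003, 0.807, 0.591, -0.003]
wrist_force: [-12.3, 8.4, 10.0]
gripper_width: -0.0004
grasp_force: 7.2
```

Emit:
{"fn": "apply_moves", "kwargs": {
  "delta_pos": [
    [0,-6,0],
    [0,-6,0],
    [0,0,-20],
    [0,0,-40],
    [0,0,-40],
    [0,0,-40],
    [0,0,-36],
    [0,0,0]
  ],
  "twist": [0,0,0,0,0,0,0,0],
  "grip": [1,1,1,1,1,1,1,1]
}}

```text
clock: 8.1
tcp_pos: [0.5024, 0.0147, 0.2055]
orientation: [0.003, 0.807, 0.591, 0.004]
wrist_force: [-0.0, 0.9, 0.2]
gripper_width: -0.0003
grasp_force: 0.0
```

Emit:
{"fn": "apply_moves", "kwargs": {
  "delta_pos": [
    [13,22,0],
    [13,22,0],
    [13,22,0],
    [13,21,0],
    [0,0,0],
    [0,0,0]
  ],
  "twist": [0,0,0,0,0,0],
  "grip": [1,1,1,1,1,1]
}}

```text
clock: 8.7
tcp_pos: [0.597, 0.0381, 0.1993]
orientation: [-0.0, 0.807, 0.591, -0.0]
wrist_force: [-1.9, -0.3, -0.2]
gripper_width: -0.0001
grasp_force: 0.0
```

Run:
```python
from h import *
fix()
s=state(); p,d=imaging.capture("wrist"); cv2.imwrite("pics/w2.png",p[:,:,::-1])
i=imaging.camera_info("wrist"); K=np.array(i["camera_matrix"]);T=np.array(i["tool_from_camera"])
R=Rotation.from_quat(s["orientation"],scalar_first=True).as_matrix()
v,u=np.nonzero((d>0)); z=d[v,u]
P=np.stack([(u-K[0,2])*z/K[0,0],(v-K[1,2])*z/K[1,1],z],1)@T[:3,:3].T+T[:3,3]
W=P@R.T+s["tcp_pos"]; F=np.c_[(W[:,:2]-O)@ex,(W[:,:2]-O)@ey,W[:,2]]*1e3
for z0 in range(50,190,10):
    k=F[(abs(F[:,0]-20)<40)&(F[:,1]>65)&(F[:,1]<140)&(F[:,2]>z0)&(F[:,2]<z0+10)]
    if len(k)>5: print(z0,len(k),np.percentile(k,[2,50,98],axis=0).round(0).tolist())
```

```text
t 8.7 fixture tcp mm [ 18.5  55.4 199.3] toolx deg 72.47 tz [-0.001 -0.    -1.   ] F [-1.9 -0.3 -0.2] w -9.733917055650957e-05
50 174 [[10.0, 70.0, 50.0], [19.0, 85.0, 52.0], [29.0, 95.0, 56.0]]
60 24 [[9.0, 65.0, 63.0], [10.0, 68.0, 66.0], [21.0, 85.0, 69.0]]
90 18 [[15.0, 86.0, 92.0], [21.0, 88.0, 98.0], [25.0, 88.0, 100.0]]
100 9 [[15.0, 88.0, 101.0], [20.0, 88.0, 105.0], [26.0, 89.0, 110.0]]
110 23 [[14.0, 87.0, 110.0], [20.0, 89.0, 114.0], [25.0, 90.0, 120.0]]
120 20 [[16.0, 90.0, 120.0], [21.0, 91.0, 128.0], [26.0, 92.0, 130.0]]
130 24 [[14.0, 89.0, 130.0], [20.0, 92.0, 137.0], [26.0, 93.0, 139.0]]
140 23 [[15.0, 92.0, 142.0], [20.0, 93.0, 145.0], [25.0, 94.0, 150.0]]
150 33 [[14.0, 93.0, 151.0], [20.0, 94.0, 154.0], [26.0, 95.0, 160.0]]
160 314 [[14.0, 85.0, 162.0], [20.0, 93.0, 169.0], [27.0, 96.0, 170.0]]
170 275 [[15.0, 86.0, 170.0], [20.0, 90.0, 171.0], [25.0, 95.0, 172.0]]
```

View pics/w2.png

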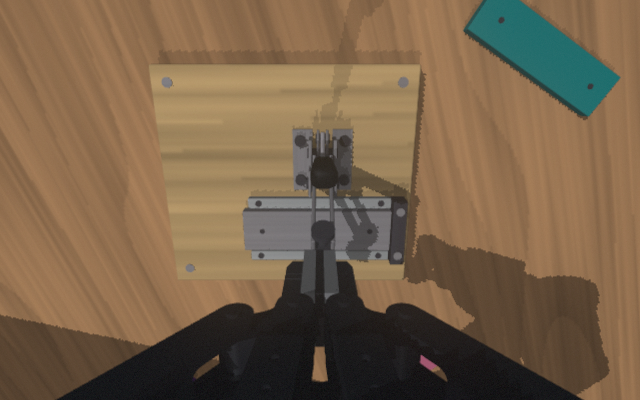

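The wrist view shows the handle end at (322,172), the bar end at (322,232) and the blank touching the stop at (392,230). Now I go down on the channel side of the handle and push it over.

Emit:
{"fn": "apply_moves", "kwargs": {
  "delta_pos": [
    [0,1,20],
    [0,0,20],
    [0,0,19],
    [4,0,0],
    [8,0,0],
    [8,0,0],
    [8,0,0],
    [8,0,0]
  ],
  "twist": [0,0,0,0,0,0,0,0],
  "grip": [1,1,1,1,1,1,1,1]
}}

```text
clock: 9.55
tcp_pos: [0.6098, 0.0731, 0.1422]
orientation: [0.0, 0.807, 0.591, 0.001]
wrist_force: [1.1, -1.2, -1.1]
gripper_width: -0.0002
grasp_force: 0.3
```

Emit:
{"fn": "apply_moves", "kwargs": {
  "delta_pos": [
    [8,0,2],
    [8,0,2],
    [7,0,2],
    [7,0,4],
    [7,0,4],
    [6,0,4],
    [0,0,0]
  ],
  "twist": [0,0,0,0,0,0,0],
  "grip": [1,1,1,1,1,1,1]
}}

```text
clock: 10.25
tcp_pos: [0.6217, 0.1139, 0.1223]
orientation: [-0.0, 0.806, 0.591, -0.001]
wrist_force: [-0.2, 0.5, -0.0]
gripper_width: -0.0003
grasp_force: 0.0
```

```bash
python3 -c "
from h import *; fix()
p,d=imaging.capture('scene'); cv2.imwrite('pics/s3.png',cv2.resize(p[150:270,255:385,::-1],(650,600),interpolation=cv2.INTER_CUBIC))"
```

```text
t 10.25 fixture tcp mm [ 19.2 135.1 122.3] toolx deg 72.49 tz [-0.001 -0.    -1.   ] F [-0.2  0.5 -0. ] w -0.00030090799738844
```

View pics/s3.png

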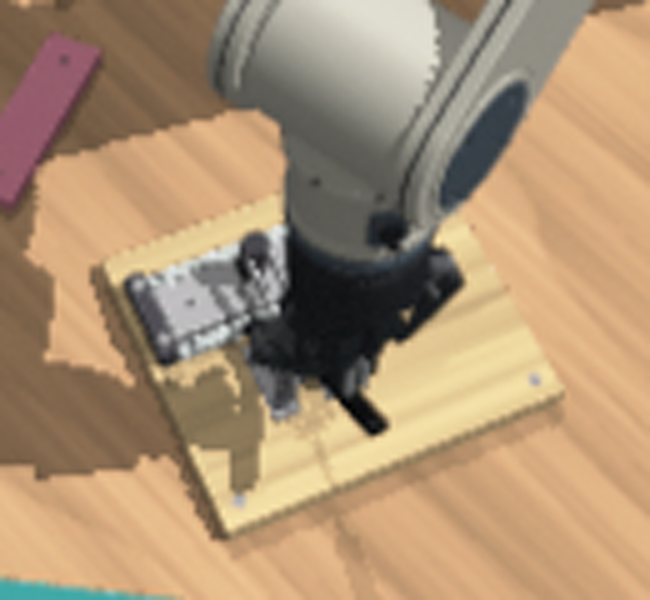

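The handle is leaning over, with its tip at crop (375,425) past the fingers, and the foot is swinging down at (255,250). I continue along the arc.

Emit:
{"fn": "apply_moves", "kwargs": {
  "delta_pos": [
    [5,0,5],
    [5,0,5],
    [4,0,6],
    [3,0,6],
    [3,0,6],
    [2,0,5],
    [1,0,4],
    [0,0,0]
  ],
  "twist": [0,0,0,0,0,0,0,0],
  "grip": [1,1,1,1,1,1,1,1]
}}

```text
clock: 11.1
tcp_pos: [0.6286, 0.1355, 0.0854]
orientation: [-0.0, 0.807, 0.591, -0.0]
wrist_force: [0.5, 0.8, 1.0]
gripper_width: 0.0002
grasp_force: 0.0
```

Emit:
{"fn": "apply_moves", "kwargs": {
  "delta_pos": [
    [1,0,3],
    [0,0,3],
    [0,0,3],
    [0,0,0]
  ],
  "twist": [0,0,0,0],
  "grip": [1,1,1,1]
}}

```text
clock: 11.5
tcp_pos: [0.629, 0.136, 0.0768]
orientation: [-0.0, 0.807, 0.591, -0.0]
wrist_force: [0.1, -1.0, -0.4]
gripper_width: -0.0003
grasp_force: 0.0
```

Emit:
{"fn": "apply_moves", "kwargs": {
  "delta_pos": [
    [0,0,3],
    [0,0,3],
    [0,0,0]
  ],
  "twist": [0,0,0],
  "grip": [1,1,1]
}}

```text
clock: 11.8
tcp_pos: [0.629, 0.136, 0.0708]
orientation: [-0.0, 0.807, 0.591, -0.0]
wrist_force: [-0.2, 0.1, -0.0]
gripper_width: -0.0001
grasp_force: 0.0
```

Emit:
{"fn": "apply_moves", "kwargs": {
  "delta_pos": [
    [0,0,2],
    [0,0,2],
    [0,0,2],
    [0,0,0]
  ],
  "twist": [0,0,0,0],
  "grip": [1,1,1,1]
}}

```text
clock: 12.2
tcp_pos: [0.6296, 0.1362, 0.0666]
orientation: [0.0, 0.807, 0.591, 0.0]
wrist_force: [-4.3, -0.9, 13.1]
gripper_width: 0.0001
grasp_force: 6.5
```

Run:
```python
from h import *
fix()
p,d=imaging.capture('scene')
W=world("scene",d,np.ones_like(d,bool)); F=np.c_[(W[:,:2]-O)@ex,(W[:,:2]-O)@ey,W[:,2]]*1e3
for y in range(60,210,10):
    k=F[(abs(F[:,0]-20)<9)&(F[:,1]>y)&(F[:,1]<y+10)&(F[:,2]>25)]
    if len(k): print(y,len(k),np.percentile(k[:,2],[5,50,95]).round(0))
```

```text
t 12.2 fixture tcp mm [ 19.9 158.8  66.6] toolx deg 72.46 tz [ 0.001  0.    -1.   ] F [-4.3 -0.9 13.1] w 6.495556431097015e-05
60 8 [63. 69. 72.]
70 17 [33. 54. 72.]
80 5 [129. 464. 466.]
90 42 [449. 458. 464.]
100 82 [403. 445. 457.]
110 38 [402. 411. 445.]
120 22 [406. 409. 411.]
130 22 [408. 410. 412.]
140 25 [409. 411. 413.]
150 30 [408. 410. 413.]
160 81 [ 63. 114. 413.]
170 67 [ 62. 406. 412.]
180 59 [ 61. 405. 410.]
190 149 [ 65. 266. 409.]
200 53 [299. 400. 414.]
```

The force rose to 13 N at z = 67 mm, which is the locked height. I lift away and check.

Emit:
{"fn": "apply_moves", "kwargs": {
  "delta_pos": [
    [0,0,-5],
    [0,0,-25],
    [0,0,-40],
    [0,0,-40],
    [0,-30,-20],
    [0,-40,0],
    [0,-40,0],
    [0,-30,0]
  ],
  "twist": [0,0,0,0,0,0,0,0],
  "grip": [1,1,1,1,1,1,1,1]
}}

```text
clock: 13.05
tcp_pos: [0.4936, 0.1785, 0.1954]
orientation: [-0.0, 0.807, 0.591, -0.0]
wrist_force: [0.4, 0.0, 0.1]
gripper_width: 0.0004
grasp_force: 0.0
```

Emit:
{"fn": "apply_moves", "kwargs": {
  "delta_pos": [
    [0,-40,0],
    [0,-30,0],
    [0,0,0],
    [0,0,0]
  ],
  "twist": [0,0,0,0],
  "grip": [1,1,1,1]
}}

```text
clock: 13.45
tcp_pos: [0.4293, 0.1997, 0.1957]
orientation: [0.0, 0.806, 0.591, 0.001]
wrist_force: [0.8, 0.2, 0.5]
gripper_width: 0.0003
grasp_force: 0.0
```

Run:
```python
from h import *
fix()
p,d=imaging.capture('scene')
W=world("scene",d,np.ones_like(d,bool)); F=np.c_[(W[:,:2]-O)@ex,(W[:,:2]-O)@ey,W[:,2]]*1e3
for y in range(-10,210,20):
    k=F[(abs(F[:,0]-20)<8)&(F[:,1]>y)&(F[:,1]<y+20)&(F[:,2]>25)]
    if len(k): print(y,len(k),np.percentile(k[:,2],[5,50,95]).round(0))
cv2.imwrite('pics/s4.png',cv2.resize(p[165:270,255:385,::-1],(743,600),interpolation=cv2.INTER_CUBIC))
```

```text
t 13.45 fixture tcp mm [-190.2  158.7  195.7] toolx deg 72.53 tz [ 0.001  0.    -1.   ] F [0.8 0.2 0.5] w 0.00033083032321657894
-10 45 [32. 70. 77.]
10 32 [27. 32. 70.]
30 13 [46. 66. 69.]
50 21 [58. 63. 71.]
70 36 [30. 68. 75.]
90 11 [63. 71. 76.]
110 24 [66. 70. 73.]
130 27 [66. 70. 73.]
150 28 [67. 69. 71.]
170 32 [65. 68. 71.]
190 13 [59. 66. 71.]
```

View pics/s4.png

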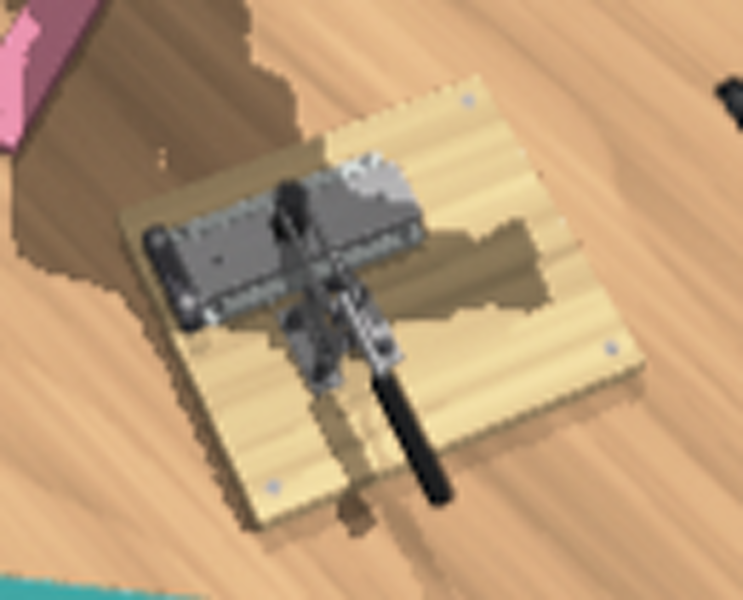

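The handle lies level, with its end at crop (440,495), top about 66 mm and sloping slightly down, as in the locked pose. The foot is on the blank at (290,200), the blank is against the stop at (180,280), and the arm is clear.

```bash
python3 -c "from h import *; print(job.job_done())"
```

```text
the job is handed in; nothing more can be done
None
```

The job is handed in, with no verdict returned: the blank is against the end stop, the clamp handle looks locked past centre with the foot on the blank, and the arm is clear (foot force and handle angle judged from images and a 13 N push at the locked height).

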